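# Load an onyx core into the polisher sleeve and start it

## Task

Pull the long pale green onyx core out of the drilled slab, slide it upright into the steel sleeve of the green polisher base and push it down until it is fully home. Only then flip up the red guard on the control box until it stays open by itself, and press the green start button beneath it. Finish with the core seated and the guard open, and leave the brown core, the red core bit, the stone discs and the wrench where they are.

Things in the scene. Friction and masses are not known exactly. Their poses are not given: they have to be found in the camera images.
- core: The pale green onyx core to load: a solid stone cylinder, 36 mm diameter, 130 mm long, about 0.36 kg, with a 1.5 mm chamfer round its lower end. Origin at the centre of its lower end, z along its axis. It starts upright on the table in one of the two outer holes of the slab, its top 130 mm above the table
- brown_core: Bystander: a dark honey-brown stone core, 36 mm diameter, 100 mm long, upright in the other outer hole. Origin at the centre of its lower end
- slab: Fixed drilled stone offcut, 120 mm (its x) by 260 mm (its y) by 30 mm high, with three through holes of 40 mm diameter in a row along its y axis, at y = -80, 0 and +80 mm; the middle one is empty. Origin at the centre of its underside on the table
- base: Fixed green polisher base, a block 110 mm (its x) by 130 mm (its y) by 30 mm high, with an upright steel sleeve (tube) clamped on top. Origin at the centre of its underside on the table, z up. A slot along its y axis lets the sleeve be clamped off the middle
- mouth_mid (a point): Point on the base's vertical middle axis at the height of the sleeve's rim, 109 mm above the table. The sleeve: outer diameter 54 mm, bore 38.4 mm, no chamfer, does not yield under 60 N. Its own axis stands anywhere up to 10 mm either way from this point along the base's y axis (0 along x); this differs every time, is not reported, and must be found by touch or by eye
- seat_mid (a point): Point on the base's middle axis at the height of the core's lower end when fully home: 34 mm above the table, 75 mm below the rim. A damped carrier plate in the sleeve starts with its top 16 mm higher; a core set on it does not sink by itself but must be pushed, with about 7 N plus 1.5 N per 10 mm/s of speed, down to a hard stop, where it stays
- control_box: Fixed grey control box, 170 mm (its x) by 110 mm (its y) by 50 mm high. Origin at the centre of its underside on the table. On top of it are the start button and the guard over it
- guard (a joint): Angle of the red hinged guard, a hood 62 by 56 mm and about 26 mm deep, 60 g: 0 closed (lying level over the button), grows as its front (the box's -x side) lifts and swings up and over towards the box's +x; 2.3 rad is the open stop. The hinge axis is the box's y axis. It falls shut when let go below about 1.55 rad and falls gently open to its stop, and stays, beyond about 1.85 rad
- guard_hinge (a point): Point in the middle of the guard's hinge axis, 82 mm above the table; it does not move as the guard swings
- guard_handle (a point): Grip point on the guard's tongue, 86 mm from the hinge axis. The tongue sticks out of the guard's front edge: 18 mm wide (along the hinge axis), 8 mm thick, from 62 to 99 mm from the hinge axis; closed it is level, 82 mm above the table, with 28 mm free under it. Pinched from above by its two 18 mm sides, it can turn between the fingers as the guard swings
- start (a joint): Travel of the green start button under the guard, in m: 0 released, 0.006 fully pressed; it springs back. Fully down takes 5 N
- start_top (a point): Centre of the top face of the start button, 28 mm in diameter, 72 mm above the table, pressed straight down
- core_bit: Bystander: dark red core drill bit standing on the table, 68 mm diameter, 105 mm high. Origin at the centre of its underside
- disc0: Bystander: stone disc on the table, 70 mm diameter, 20 mm thick. Origin at the centre of its underside
- disc1: Bystander: a like disc lying on the first. Origin at the centre of its underside
- wrench: Bystander: steel wrench 180 mm long lying flat on the table. Origin at its middle, on the table

How it is judged:
By the outcome, as a careful person would: the job done as asked, in the order asked, and still so for the second after the job is handed in, with the robot touching nothing.
It also fails if it takes over 72 s, if anything falls off the work surface, if the arm or the gripper's body presses on something with over 40 N, if the wrist force passes 120 N, or if a joint passes its speed limit or range.

## Robot

A 6-joint arm with a two-finger parallel gripper is mounted at the origin on the work surface. World frame = base frame: x ahead of the robot, y to its left, z up, the work surface at z = 0. Lengths are in m, angles in rad, forces in N, time in s.
With the tool pointing down it reaches from about 0.25 to 0.775 m from the base axis. Payload 4 kg.
Tool frame: the origin (TCP) lies at the very end of the fingers, on their centre line; the grasp point (between the pads) lies 19 mm behind it; x points along the fingers, y is the direction in which the jaws open and shut, and the axes are right-handed (so a half turn about x gives the same grasp; the last joint's range is limited). The gripper opens to 94 mm and grips with 3 to 60 N. Pads are 16 mm wide; open, the fingers measure 119 mm over their backs; the gripper's body (75 mm by 177 mm) begins 78 mm behind the grasp point.
Start: joints at [-1.404, 0.087, 1.371, -0, 1.684, -0.103], TCP at [0.147, -0.53, 0.206] pointing down, gripper open.
Joint ranges: [-3.1, 3.1], [-0.76, 2.03], [0.27, 2.55], [-1.08, 4.22], [0.17, 2.65], [-2.57, 2.57]. Speed limits (rad/s): [2.79, 2.79, 3.14, 3.14, 3.14, 3.14].

## Interface

Orientations are given as [roll, pitch, yaw] about the fixed x, y, z axes, in that order (R = Rz(yaw) Ry(pitch) Rx(roll)).
In Python, from bench import robot gives the robot as it stands.
- The arm moves only by the tool carry_out, never from a script. Its argument "targets" is a list of rows, each a list of 5 numbers: the closure, from 0 (fully open) to 1 (shut), then the shift along the tool's x, y, z in cm, then the turn about the tool's x in degrees. In form: [[fingers, tx, ty, tz, turn], ...]. A call has 1 to 20 rows; each row shifts and turns the commanded pose from where the row before left it, along the tool's axes as they then stand; what a row does not reach is not made up. A row lasts 1/10 s, in which the tool goes at most 50 mm and 8.59 degrees, less where a joint would pass 70% of its speed; a pose out of reach is approached as far as the arm can. A call is refused whole if a number of a shift passes 5 or a number of a turn 8.59, either way. A call with a gripper value outside its range is refused whole. The fingers move at their own pace and stop on an object; the grip force is fixed at half the most. Time passes only in rows, so rows that do not move let the fingers close. It gives the time, the measured TCP pose, the force and the opening at its end, in the units of the state.
- robot.get_obs(): the state, without advancing time (a new reading comes with each control period).
- robot.snapshot(name): name is "side" or "top" or "wrist"; returns a dict with "image" (400x640x3 uint8, red, green, blue), "camera_matrix" (3x3 intrinsics, pixels), "distortion" ([k1, k2, p1, p2, k3] as OpenCV has them; the pictures are not rectified), "pose" (4x4, takes a point from camera to world coordinates). Camera axes: x right, y up, looking along -z (the intrinsics and any distortion apply to the point x, -y, -z); pixel columns grow to the right and rows downward; lengths in m; the calibration is good to about 2 mm. A picture is of the moment at which its call begins. There is no depth.
- robot.close_job(): hands the job in, once; it reports no verdict.
The state is a dict: "time": time; "joint_positions": joint angles; "qvel": joint speeds; "joint_torque": joint torques, N m; "tool_pos": TCP position; "ee_rot": TCP orientation; "wrist_force": force on the tool from outside, world axes, zero at the start; "wrist_torque": the same for the moment, N m; "width": finger opening in m.
Only numpy, scipy, OpenCV 4.12 (cv2) and the standard library are available. Lean on these libraries where they do the work, as an engineer would, in place of code of your own. Each camera call takes 0.05 s, during which the arm holds its last target. There are 200 camera calls.

## Working session

There is one attempt and no reset: what is moved stays moved. The work goes in short steps, Python scripts to look and compute and a tool call to move; the robot and the scene stay as the last step left them, time stands still between calls to the robot, and variables do not carry over. Pictures are saved under pics/ and viewed, about 8 in all and at most 12, crops included, and the job is handed in when it is done.

Besides the shell and the picture viewer there is one more tool, called after "Call:" by a JSON object that holds its "name" and its "arguments", one argument or row to a line. carry_out: Moves the arm, as the interface text tells. Its arguments: {"type":"object","properties":{"targets":{"type":"array","items":{"type":"array","items":{"type":"number"}}}},"required":["targets"]}

```bash
mkdir -p pics; ls; python3 - <<'E'
from bench import robot
import cv2,pickle
o=robot.get_obs();print(o)
for n in("side","top"):
    s=robot.snapshot(n);pickle.dump(s,open(f"pics/{n}0.pkl","wb"));cv2.imwrite(f"pics/{n}0.png",s["image"][:,:,::-1]);print(s["camera_matrix"],s["distortion"],s["pose"])
E
```

```text
pics
{'time': 0.0, 'joint_positions': array([-1.40410493e+00,  8.79726210e-02,  1.37219886e+00, -2.99583232e-05,
        1.68359621e+00, -1.03073683e-01]), 'qvel': array([ 0.0007279 , -0.00153007,  0.00089791, -0.00059372,  0.00201885,
        0.0011007 ]), 'joint_torque': array([-1.64170946e-03, -3.40181530e+01, -3.02430618e+01,  7.17263762e-02,
        3.28572455e-02, -1.57359864e-04]), 'tool_pos': array([ 0.14648875, -0.52958322,  0.20432265]), 'ee_rot': array([-1.66018133,  1.56862109,  1.75117306]), 'wrist_force': array([-0.24540733,  0.68141188,  0.27714606]), 'wrist_torque': array([0.00080701, 0.03090486, 0.01007008]), 'width': 0.09404239181149829}
[[449.06459566   0.         322.83618996]
 [  0.         449.06459566 200.64037689]
 [  0.           0.           1.        ]] [-0.0916907  0.         0.         0.         0.       ] [[-0.99773358  0.04768267 -0.04747707  0.57632547]
 [-0.06711833 -0.655129    0.75252982  0.86685211]
 [ 0.00477902  0.75401085  0.65684458  0.87111284]
 [ 0.          0.          0.          1.        ]]
[[460.18844801   0.         326.1120986 ]
 [  0.         460.18844801 205.06065823]
 [  0.           0.           1.        ]] [-0.10895345  0.          0.          0.          0.        ] [[-0.00318734  0.98321839 -0.18240461  0.39665041]
 [-0.99996175 -0.00461945 -0.00742699 -0.06101839]
 [-0.00814496  0.18237396  0.9831955   1.30231144]
 [ 0.          0.          0.          1.        ]]
```

View pics/side0.png

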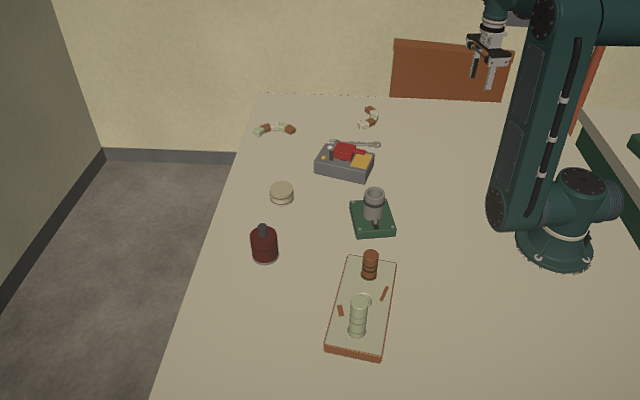

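View pics/top0.png

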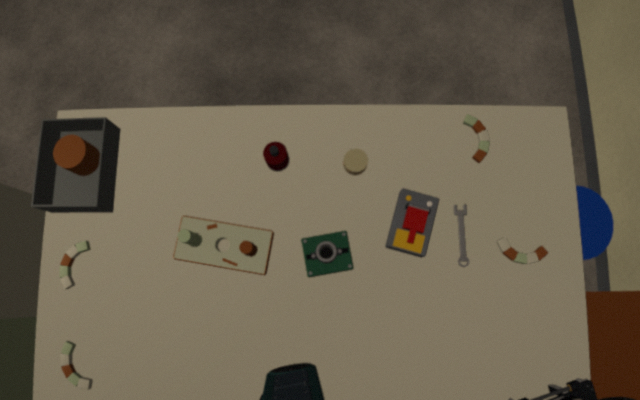

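The top view shows the slab at about (223,245) with the green core on the left at (190,237), the base at (327,254), and the box at (412,222) with its tongue pointing towards the robot. I'll enlarge these to measure them.

```bash
cat > h.py <<'E'
import cv2,pickle,numpy as np
from bench import robot
def ray(s,px):
    p=cv2.undistortPoints(np.array([[px]],float),s["camera_matrix"],np.array(s["distortion"]))[0,0]
    P=s["pose"];d=P[:3,:3]@np.array([p[0],-p[1],-1]);return P[:3,3],d
def at(s,px,z):
    c,d=ray(s,px);return c+d*(z-c[2])/d[2]
def proj(s,X):
    P=s["pose"];x=(np.atleast_2d(X)-P[:3,3])@P[:3,:3]*[1,-1,-1]
    return cv2.projectPoints(x,np.zeros(3),np.zeros(3),s["camera_matrix"],np.array(s["distortion"]))[0][:,0]
def crop(im,x0,y0,x1,y1,f):
    return cv2.resize(im[y0:y1,x0:x1,::-1],None,fx=f,fy=f,interpolation=cv2.INTER_CUBIC)
E
python3 - <<'E'
from h import *
t=pickle.load(open("pics/top0.pkl","rb"))["image"];s=pickle.load(open("pics/side0.pkl","rb"))["image"]
a=crop(t,165,180,450,285,2.8);b=crop(s,300,130,410,245,2.6);c=crop(s,310,240,410,365,2.4)
o=np.zeros((600,800,3),np.uint8);o[:a.shape[0],:a.shape[1]]=a;o[300:300+b.shape[0],:b.shape[1]]=b;o[300:300+c.shape[0],300:300+c.shape[1]]=c[:300]
o=cv2.convertScaleAbs(o,alpha=1.4);cv2.imwrite("pics/c1.png",o)
E
```

```text
(no output)
```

View pics/c1.png

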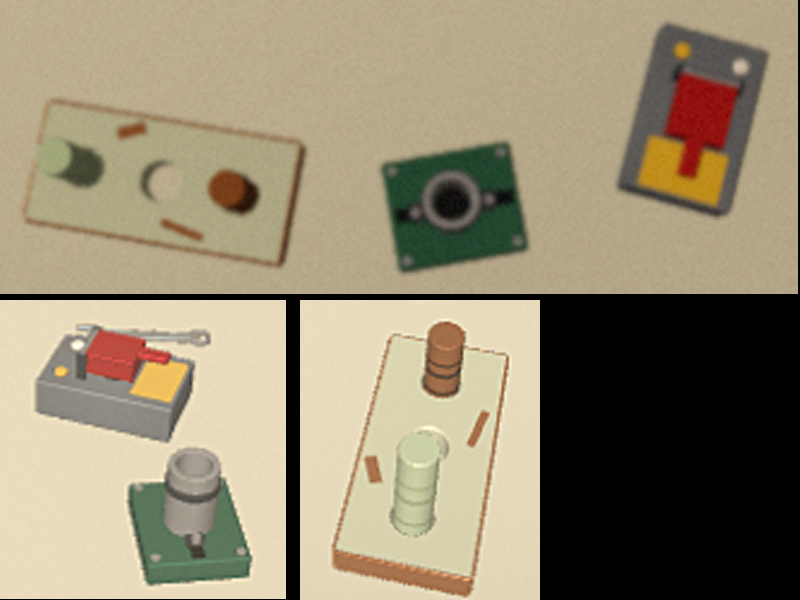

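```bash
python3 - <<'E'
from h import *
t=pickle.load(open("pics/top0.pkl","rb"));s=pickle.load(open("pics/side0.pkl","rb"))
T=lambda u,v,z:at(t,(165+u/2.8,180+v/2.8),z)[:2]
B=lambda u,v,z:at(s,(300+u/2.6,130+(v-300)/2.6),z)[:2]
C=lambda u,v,z:at(s,(310+(u-300)/2.4,240+(v-300)/2.4),z)[:2]
def rect(n,p):
    p=np.array(p);print(n,p.mean(0).round(4),[np.round(np.degrees(np.arctan2(*(p[(i+1)%4]-p[i])[::-1])),1) for i in range(4)],[np.linalg.norm(p[(i+1)%4]-p[i]).round(3) for i in range(4)])
np.set_printoptions(precision=4,suppress=True)
rect("slab",[T(50,100,.03),T(303,145,.03),T(282,265,.03),T(24,222,.03)])
rect("base",[T(383,163,.03),T(506,144,.03),T(526,250,.03),T(403,271,.03)])
rect("box",[T(663,25,.05),T(767,52,.05),T(727,215,.05),T(620,188,.05)])
print("core",T(55,157,.13),C(418,448,.13)); print("brown",T(228,188,.1),C(446,337,.1))
print("sleeve",T(451.5,201,.109),B(194,464,.109))
print("tongue",T(688,178,.086),T(694,140,.086),B(168,356,.086),"back",T(709,78,.086))
E
```

```text
slab [0.5202 0.2357] [np.float64(-100.1), np.float64(171.0), np.float64(80.9), np.float64(-9.5)] [np.float64(0.263), np.float64(0.12), np.float64(0.264), np.float64(0.125)]
base [ 0.4958 -0.0543] [np.float64(-81.4), np.float64(-170.0), np.float64(99.4), np.float64(10.7)] [np.float64(0.124), np.float64(0.106), np.float64(0.122), np.float64(0.108)]
box [ 0.5789 -0.291 ] [np.float64(-105.1), np.float64(163.9), np.float64(75.4), np.float64(-16.2)] [np.float64(0.107), np.float64(0.168), np.float64(0.107), np.float64(0.169)]
core [0.5341 0.315 ] [0.5365 0.3204]
brown [0.5082 0.1578] [0.5091 0.1667]
sleeve [ 0.4949 -0.052 ] [ 0.4971 -0.0465]
tongue [ 0.5173 -0.2761] [ 0.5535 -0.2831] [ 0.5212 -0.2696] back [ 0.6135 -0.2998]
```

```bash
cat >> h.py <<'E'
from scipy.spatial.transform import Rotation as Ro
np.set_printoptions(precision=4,suppress=True)
def st():
    o=robot.get_obs();R=Ro.from_euler("xyz",o["ee_rot"]).as_matrix();return o,R
def go(*g):
    "print tool shifts in cm to world goals; NaN keeps"
    o,R=st();p=o["tool_pos"];print("t",o["time"],"p",p,"w",round(o["width"],4),"F",o["wrist_force"].round(1))
    print("R tool y,z:",R[:,1],R[:,2],"jaw yaw",np.degrees(np.arctan2(R[1,1],R[0,1])).round(2))
    for q in g:
        q=np.where(np.isnan(q),p,q);print("goal",q,"shift cm",(R.T@(q-p)*100).round(2))
E
python3 - <<'E'
from h import *
go([.535,.316,.25])
E
```

```text
t 0.1 p [ 0.1465 -0.5296  0.2044] w 0.0939 F [ 0.9 -0.4  0.3]
R tool y,z: [ 0.2665 -0.9638 -0.002 ] [-0.9638 -0.2665 -0.0002] jaw yaw -74.54
goal [0.535 0.316 0.25 ] shift cm [ -4.41 -71.16 -59.99]
```

Call:
{"name": "carry_out", "arguments": {
  "targets": [
    [0,-0.3,-3.5,-3.0,0],
    [0,-0.3,-3.5,-3.0,0],
    [0,-0.3,-3.5,-3.0,0],
    [0,-0.3,-3.5,-3.0,0],
    [0,-0.3,-3.5,-3.0,0],
    [0,-0.3,-3.5,-3.0,0],
    [0,-0.3,-3.5,-3.0,0],
    [0,-0.3,-3.5,-3.0,0],
    [0,-0.3,-3.5,-3.0,0],
    [0,-0.3,-3.5,-3.0,0],
    [0,-0.3,-3.5,-3.0,0],
    [0,-0.3,-3.5,-3.0,0],
    [0,-0.3,-3.5,-3.0,0],
    [0,-0.3,-3.5,-3.0,0],
    [0,-0.3,-3.5,-3.0,0],
    [0,-0.3,-3.5,-3.0,0],
    [0,-0.3,-3.5,-3.0,0],
    [0,-0.3,-3.5,-3.0,0],
    [0,-0.3,-3.5,-3.0,0],
    [0,-0.3,-3.5,-3.0,6]
  ]
}}

```text
time: 2.1
tool_pos: [0.5386, 0.3063, 0.2648]
ee_rot: [0.493, 1.57, -2.486]
wrist_force: [-0.1, -1.3, 0.1]
width: 0.094
```

```bash
python3 - <<'E'
from h import *
s=robot.snapshot("wrist");pickle.dump(s,open("pics/w1.pkl","wb"));cv2.imwrite("pics/w1.png",s["image"][:,:,::-1])
print(proj(s,[[.535,.316,.13],[.5341,.315,.13],[.5365,.3204,.13]]))
go([.535,.316,.25])
E
```

```text
[[314.3645 191.8197]
 [315.3002 192.9458]
 [309.8192 189.4644]]
t 2.15 p [0.5405 0.3123 0.2616] w 0.0939 F [ 0.1  2.2 -1.5]
R tool y,z: [ 0.1625 -0.9867 -0.0036] [-0.9867 -0.1625  0.002 ] jaw yaw -80.65
goal [0.535 0.316 0.25 ] shift cm [ 1.16 -0.45  0.48]
```

View pics/w1.png

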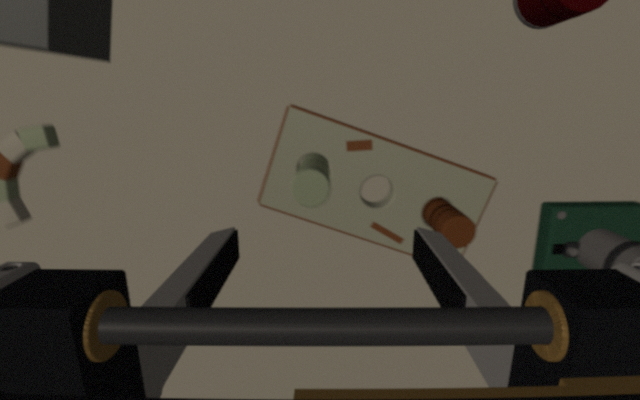

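The core's top is at about (312,188), which matches the prediction of (314,192).

```bash
python3 - <<'E'
from h import *
s=pickle.load(open("pics/w1.pkl","rb"))
c=at(s,(312,188.5),.13);print(c)
go([c[0],c[1],.20],[c[0],c[1],.088])
E
```

```text
[0.5377 0.3186 0.13  ]
t 2.15 p [0.5405 0.3123 0.2616] w 0.0939 F [ 0.1  2.2 -1.5]
R tool y,z: [ 0.1625 -0.9867 -0.0036] [-0.9867 -0.1625  0.002 ] jaw yaw -80.65
goal [0.5377 0.3186 0.2   ] shift cm [ 6.16 -0.64  0.16]
goal [0.5377 0.3186 0.088 ] shift cm [17.36 -0.6   0.14]
```

Call:
{"name": "carry_out", "arguments": {
  "targets": [
    [0,3,0,0,0],
    [0,3,0,0,0],
    [0,0,0,0,0],
    [0,0,0,0,0]
  ]
}}

```text
time: 2.55
tool_pos: [0.5379, 0.3041, 0.2048]
ee_rot: [0.315, 1.568, -2.662]
wrist_force: [-0.3, 0.2, -0.3]
width: 0.0939
```

```bash
python3 - <<'E'
from h import *
go([.5365,.317,.088])
s=robot.snapshot("wrist");pickle.dump(s,open("pics/w2.pkl","wb"));im=s["image"]
print(proj(s,[.5365,.317,.13]))
x,y=proj(s,[.5365,.317,.13])[0].astype(int)
cv2.imwrite("pics/w2.png",crop(im,max(x-130,0),max(y-100,0),x+130,y+100,3))
print(max(x-130,0),max(y-100,0))
E
```

```text
t 2.55 p [0.5379 0.3041 0.2048] w 0.0939 F [-0.3  0.2 -0.3]
R tool y,z: [ 0.1644 -0.9864  0.0007] [-0.9864 -0.1644  0.0022] jaw yaw -80.54
goal [0.5365 0.317  0.088 ] shift cm [11.68 -1.31 -0.1 ]
[[308.1407 206.4666]]
178 106
```

View pics/w2.png

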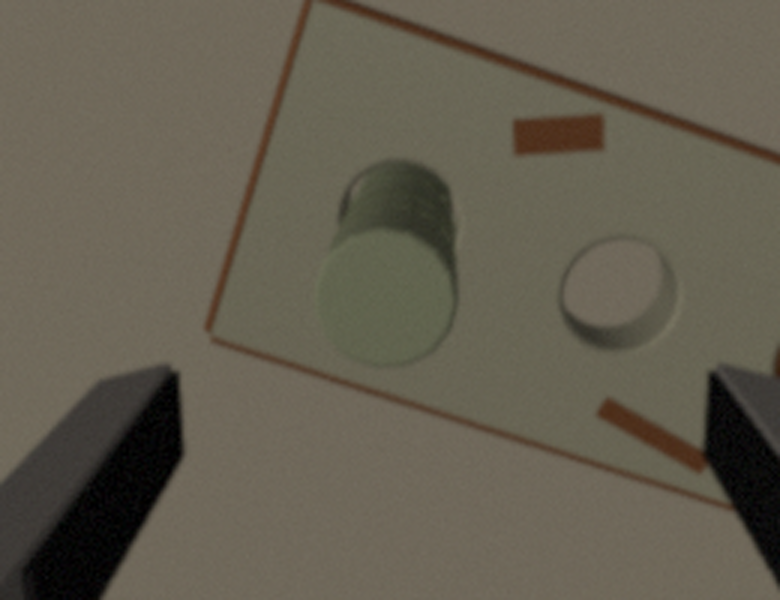

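The core's top is centred at (307,205), within about 1 px of the prediction. Next I descend, grip and lift.

Call:
{"name": "carry_out", "arguments": {
  "targets": [
    [0,0,-1.3,-0.1,0],
    [0,2,0,0,0],
    [0,3,0,0,0],
    [0,3,0,0,0],
    [0,2.5,0,0,0],
    [0,1.2,0,0,0],
    [0,0,0,0,0],
    [0,0,0,0,0],
    [1,0,0,0,0],
    [1,0,0,0,0],
    [1,0,0,0,0],
    [1,0,0,0,0],
    [1,0,0,0,0],
    [1,0,0,0,0],
    [1,0,0,0,0],
    [1,0,0,0,0]
  ]
}}

```text
time: 4.2
tool_pos: [0.5371, 0.3175, 0.0883]
ee_rot: [-0.797, 1.571, 2.51]
wrist_force: [0.3, -0.5, 0.2]
width: 0.0359
```

```bash
python3 - <<'E'
from h import *
go([.4955,-.05,.22])
E
```

```text
t 4.2 p [0.5371 0.3175 0.0883] w 0.0359 F [ 0.3 -0.5  0.2]
R tool y,z: [ 0.1643 -0.9864 -0.0001] [-0.9864 -0.1643  0.0001] jaw yaw -80.54
goal [ 0.4955 -0.05    0.22  ] shift cm [-13.17  35.57  10.15]
```

Call:
{"name": "carry_out", "arguments": {
  "targets": [
    [1,-1.5,0,0,0],
    [1,-3,0,0,0],
    [1,-4,0,0,0],
    [1,-4,0,0,0],
    [1,-1.5,2,1,0],
    [1,0,3.5,1.5,0],
    [1,0,4,1.7,0],
    [1,0,4,1.7,0],
    [1,0,4,1.7,0],
    [1,0,4,1.7,0],
    [1,0,4,1.7,0],
    [1,0,4,1.7,0],
    [1,0,3,1.5,0],
    [1,0,2,1,0],
    [1,0,1,0.5,0],
    [1,0,0,0,0],
    [1,0,0,0,0],
    [1,0,0,0,0],
    [1,0,0,0,0]
  ]
}}

```text
time: 6.1
tool_pos: [0.4409, -0.0575, 0.2284]
ee_rot: [-1.186, 1.57, 2.122]
wrist_force: [-0.6, 0.5, -3.9]
width: 0.0357
```

```bash
python3 - <<'E'
from h import *
go([.4955,-.05,.225])
s=robot.snapshot("wrist");pickle.dump(s,open("pics/w3.pkl","wb"));im=s["image"]
print(proj(s,[[.4955,-.05,.109],[.4955,-.052,.109]]))
cv2.imwrite("pics/w3.png",cv2.convertScaleAbs(crop(im,160,50,480,290,2.5),alpha=1.5))
E
```

```text
t 6.1 p [ 0.4409 -0.0575  0.2284] w 0.0357 F [-0.6  0.5 -3.9]
R tool y,z: [ 0.1662 -0.9861 -0.0004] [-0.9861 -0.1662  0.0001] jaw yaw -80.43
goal [ 0.4955 -0.05    0.225 ] shift cm [ 0.34  0.17 -5.51]
[[327.6791 128.9361]
 [330.0625 129.3426]]
```

View pics/w3.png

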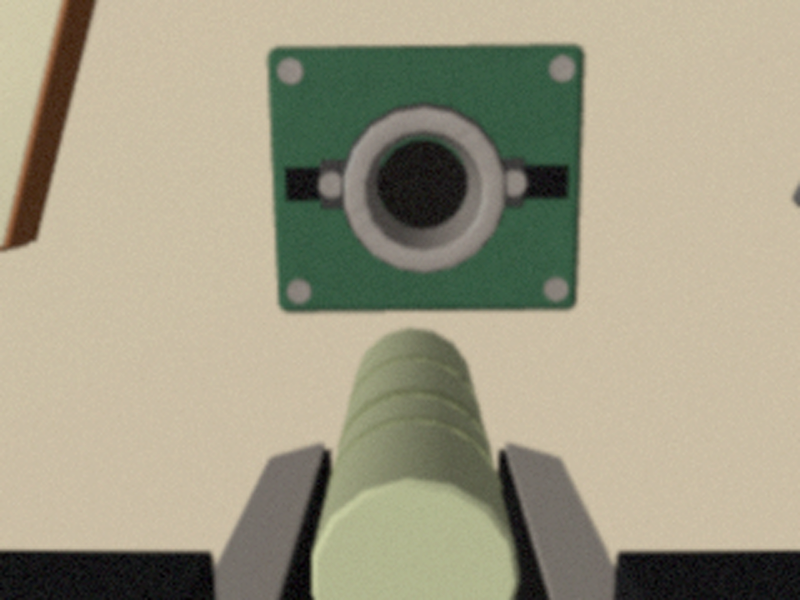

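The sleeve rim's outer circle is centred at (425,187) in the crop, which is full-frame (330,125). The held core's lower-end far edge is at (412,330) in the crop, or (325,182). I'll relate the two.

```bash
python3 - <<'E'
from h import *
s=pickle.load(open("pics/w3.pkl","rb"))
F=lambda u,v:(160+u/2.5-.3,50+v/2.5-.3)
c=at(s,F(425,187.5),.109);print("sleeve",c)
p=st()[0]["tool_pos"];zb=p[2]-.088
a=np.linspace(0,2*np.pi,73)
for z,nm in((zb,"low"),(zb+.13,"top")):
    q=proj(s,np.c_[p[0]+.018*np.cos(a),p[1]+.018*np.sin(a),0*a+z]);q=(q-[160,50]+.3)*2.5
    print(nm,"x",q[:,0].min(),q[:,0].max(),"y",q[:,1].min(),q[:,1].max())
q=(proj(s,np.c_[c[0]+.027*np.cos(a),c[1]+.027*np.sin(a),0*a+.109])-[160,50]+.3)*2.5
print("rim x",q[:,0].min(),q[:,0].max(),"y",q[:,1].min(),q[:,1].max())
for u,v in((412,330),):print("far edge",at(s,F(u,v),zb+.0015))
go([c[0],c[1],.205])
E
```

```text
sleeve [ 0.4992 -0.0511  0.109 ]
low x 357.509151288457 473.15666201507736 y 326.8412912321834 438.6415227308563
top x 309.9776711958247 522.3396635237083 y 481.1861784337097 674.4059157338876
rim x 343.2034975858022 506.8075289951233 y 102.543252095793 269.0507959360098
far edge [ 0.4578 -0.0537  0.1419]
t 6.15 p [ 0.4408 -0.0576  0.2284] w 0.0357 F [-0.5  0.  -3.1]
R tool y,z: [ 0.166  -0.9861 -0.0003] [-0.9861 -0.166   0.0002] jaw yaw -80.44
goal [ 0.4992 -0.0511  0.205 ] shift cm [ 2.34  0.32 -5.86]
```

Call:
{"name": "carry_out", "arguments": {
  "targets": [
    [1,0,0.3,-1,0],
    [1,0,0,-2,0],
    [1,0,0,-1.8,0],
    [1,0,0,-1,0],
    [1,1,0,0,0],
    [1,1.2,0,0,0],
    [1,0.4,0,0,0],
    [1,0,0,0,0],
    [1,0,0,0,0],
    [1,0,0,0,0]
  ]
}}

```text
time: 7.15
tool_pos: [0.4984, -0.0521, 0.2031]
ee_rot: [2.695, 1.569, -0.281]
wrist_force: [-0.9, -0.2, -3.7]
width: 0.0354
```

```bash
python3 - <<'E'
from h import *
go([.4988,-.0511,.193])
E
```

```text
t 7.15 p [ 0.4984 -0.0521  0.2031] w 0.0354 F [-0.9 -0.2 -3.7]
R tool y,z: [ 0.1641 -0.9864  0.0006] [-0.9864 -0.1641 -0.0012] jaw yaw -80.55
goal [ 0.4988 -0.0511  0.193 ] shift cm [ 1.01 -0.09 -0.06]
```

Call:
{"name": "carry_out", "arguments": {
  "targets": [
    [1,0.2,-0.1,0,0],
    [1,0.2,0,0,0],
    [1,0.2,0,0,0],
    [1,0.2,0,0,0],
    [1,0.2,0,0,0],
    [1,0.2,0,0,0],
    [1,0,0,0,0]
  ]
}}

```text
time: 7.85
tool_pos: [0.498, -0.0509, 0.19]
ee_rot: [-0.262, 1.57, 3.044]
wrist_force: [0.2, -0.2, -4.4]
width: 0.0363
```

The bottom is 7 mm below the rim with no contact force, so the core is in the bore. I'll keep going down to the carrier plate.

Call:
{"name": "carry_out", "arguments": {
  "targets": [
    [1,0.4,0,0,0],
    [1,0.4,0,0,0],
    [1,0.4,0,0,0],
    [1,0.4,0,0,0],
    [1,0.4,0,0,0],
    [1,0.4,0,0,0],
    [1,0.4,0,0,0],
    [1,0.4,0,0,0],
    [1,0.4,0,0,0],
    [1,0.4,0,0,0],
    [1,0.4,0,0,0],
    [1,0,0,0,0],
    [1,0,0,0,0]
  ]
}}

```text
time: 9.15
tool_pos: [0.4982, -0.051, 0.1464]
ee_rot: [0.57, 1.571, -2.406]
wrist_force: [0.4, -1.1, -3.6]
width: 0.0357
```

Now push slowly, 2 mm per row, through the 16 mm of plate travel.

Call:
{"name": "carry_out", "arguments": {
  "targets": [
    [1,0.2,0,0,0],
    [1,0.2,0,0,0],
    [1,0.2,0,0,0],
    [1,0.2,0,0,0],
    [1,0.2,0,0,0],
    [1,0.2,0,0,0],
    [1,0.2,0,0,0],
    [1,0.2,0,0,0],
    [1,0.1,0,0,0],
    [1,0,0,0,0]
  ]
}}

```text
time: 10.15
tool_pos: [0.4984, -0.0509, 0.1302]
ee_rot: [2.837, 1.57, -0.139]
wrist_force: [-1.9, 0.7, 2.6]
width: 0.0358
```

Call:
{"name": "carry_out", "arguments": {
  "targets": [
    [1,0.2,0,0,0],
    [1,0.2,0,0,0],
    [1,0.2,0,0,0],
    [1,0.1,0,0,0],
    [1,0.1,0,0,0],
    [1,0.1,0,0,0],
    [1,0.1,0,0,0],
    [1,0,0,0,0]
  ]
}}

```text
time: 10.95
tool_pos: [0.4988, -0.0508, 0.1221]
ee_rot: [2.933, 1.568, -0.043]
wrist_force: [-4.6, 1.7, 12.9]
width: 0.0355
```

Call:
{"name": "carry_out", "arguments": {
  "targets": [
    [1,0.1,0,0,0],
    [1,0.1,0,0,0],
    [1,0,0,0,0],
    [1,0,0,0,0]
  ]
}}

```text
time: 11.35
tool_pos: [0.4996, -0.0506, 0.1219]
ee_rot: [2.989, 1.566, 0.013]
wrist_force: [-5.9, 2.5, 18.6]
width: 0.0355
```

It hit the hard stop at TCP z=0.122, exactly the predicted seated height, and the force is rising. Now release and retreat.

Call:
{"name": "carry_out", "arguments": {
  "targets": [
    [1,-0.2,0,0,0],
    [0,0,0,0,0],
    [0,0,0,0,0],
    [0,0,0,0,0],
    [0,0,0,0,0],
    [0,0,0,0,0],
    [0,0,0,0,0],
    [0,-2,0,0,0],
    [0,-4,0,0,0],
    [0,-4,0,0,0],
    [0,-2,0,0,0],
    [0,0,0,0,0],
    [0,0,0,0,0],
    [0,0,0,0,0]
  ]
}}

```text
time: 12.75
tool_pos: [0.4973, -0.0508, 0.2371]
ee_rot: [-0.361, 1.567, 2.946]
wrist_force: [-0.7, -0.3, 0.0]
width: 0.094
```

```bash
python3 - <<'E'
from h import *
s=robot.snapshot("side");pickle.dump(s,open("pics/s2.pkl","wb"))
a=np.linspace(0,2*np.pi,60);im=s["image"].copy()
cv2.imwrite("pics/s2.png",crop(im,300,120,420,250,4))
q=proj(s,np.c_[.4986+.018*np.cos(a),-.0509+.018*np.sin(a),0*a+.164]);q=(q-[300,120])*4
print("pred top x",q[:,0].min(),q[:,0].max(),"y",q[:,1].min(),q[:,1].max())
q=proj(s,np.c_[.4986+.027*np.cos(a),-.0509+.027*np.sin(a),0*a+.109]);q=(q-[300,120])*4
print("pred rim x",q[:,0].min(),q[:,0].max(),"y",q[:,1].min(),q[:,1].max())
go([.5173,-.2761,.2],[.521,-.2745,.2])
E
```

```text
pred top x 274.7663690071154 330.896690254797 y 205.27398416115625 239.7140715640503
pred rim x 255.25277619000394 336.912081717159 y 262.21121646793426 314.59628642166365
t 12.8 p [ 0.4972 -0.0507  0.237 ] w 0.094 F [-0.5  0.2 -0.3]
R tool y,z: [ 0.1643 -0.9864 -0.0015] [-0.9864 -0.1643  0.004 ] jaw yaw -80.54
goal [ 0.5173 -0.2761  0.2   ] shift cm [ 3.67 22.57  1.71]
goal [ 0.521  -0.2745  0.2   ] shift cm [ 3.67 22.47  1.31]
```

View pics/s2.png

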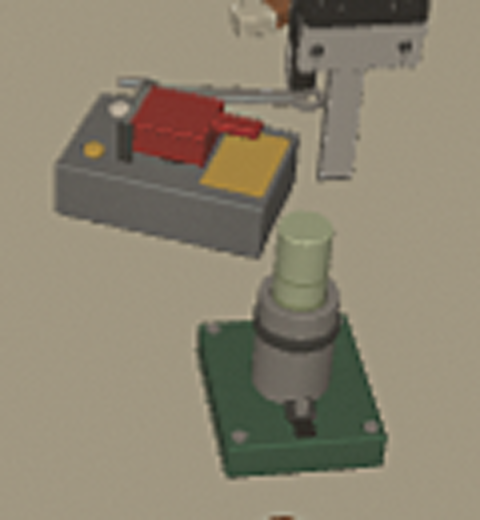

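The side view shows the core's top at (303,228) standing in the sleeve, with the top and rim both offset the same ~6 px from prediction, so it is seated. Next I go to the guard, turning the jaws to the box's y axis.

Call:
{"name": "carry_out", "arguments": {
  "targets": [
    [0,0,0,0,8.3],
    [0,0,0,0,8.3],
    [0,0,0,0,8.2],
    [0,0,2,-0.5,0],
    [0,0,4,-0.5,0],
    [0,0,4.5,-0.7,0],
    [0,0.5,4.5,-0.7,0],
    [0,1,3,-0.7,0],
    [0,1.5,2,-0.4,0],
    [0,0.7,1,0,0],
    [0,0,0,0,0],
    [0,0,0,0,0],
    [0,0,0,0,0]
  ]
}}

```text
time: 14.1
tool_pos: [0.4769, -0.2617, 0.2033]
ee_rot: [3.045, 1.569, -0.363]
wrist_force: [-0.4, -0.4, 0.2]
width: 0.0939
```

```bash
python3 - <<'E'
from h import *
go([.533,-.279,.2])
s=robot.snapshot("wrist");pickle.dump(s,open("pics/w4.pkl","wb"));im=s["image"]
print(proj(s,[[.533,-.279,.086],[.616,-.3015,.082]]))
cv2.imwrite("pics/w4.png",cv2.convertScaleAbs(crop(im,160,20,480,260,2.5),alpha=1.4))
E
```

```text
t 14.1 p [ 0.4769 -0.2617  0.2033] w 0.0939 F [-0.4 -0.4  0.2]
R tool y,z: [-0.2631 -0.9648  0.0001] [-0.9648  0.2631 -0.0013] jaw yaw -105.25
goal [ 0.533 -0.279  0.2  ] shift cm [ 0.34  0.19 -5.86]
[[328.2235 124.7397]
 [328.1374  12.3338]]
```

View pics/w4.png

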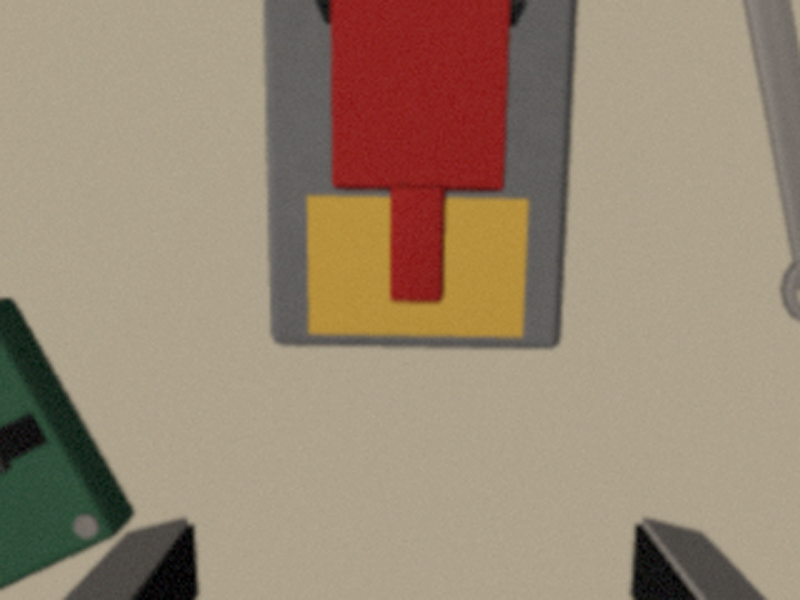

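The tongue's tip is at (417,301) in the crop and the guard's front edge at v=188. The alignment looks good.

```bash
python3 - <<'E'
from h import *
s=pickle.load(open("pics/w4.pkl","rb"));F=lambda u,v:(160+u/2.5-.3,20+v/2.5-.3)
a=at(s,F(417,300),.086);b=at(s,F(417.5,188),.086);print(a,b,np.linalg.norm(a-b))
u=(b-a)/np.linalg.norm(b-a);print(np.degrees(np.arctan2(u[1],u[0])))
d=np.array([.9648,-.2631,0]);h1=a+d*.013;h2=b-d*.024;h=(h1+h2)/2;print(h1,h2)
go([h[0],h[1],.063])
E
```

```text
[ 0.5216 -0.2744  0.086 ] [ 0.5561 -0.284   0.086 ] 0.0357716824645261
-15.506256488063203
[ 0.5342 -0.2779  0.086 ] [ 0.533  -0.2777  0.086 ]
t 14.15 p [ 0.477  -0.2618  0.2035] w 0.0941 F [-0.5  0.1  0.5]
R tool y,z: [-0.2629 -0.9648  0.0003] [-0.9648  0.2629 -0.0017] jaw yaw -105.24
goal [ 0.5336 -0.2778  0.063 ] shift cm [14.06  0.05 -5.86]
```

Call:
{"name": "carry_out", "arguments": {
  "targets": [
    [0,1,0,-2,0],
    [0,2,0.1,-2.5,0],
    [0,3,0,-1.3,0],
    [0,3,0,0,0],
    [0,2.5,0,0,0],
    [0,1.5,0,0,0],
    [0,1,0,0,0],
    [0,0,0,0,0],
    [0,0,0,0,0],
    [1,0,0,0,0],
    [1,0,0,0,0],
    [1,0,0,0,0],
    [1,0,0,0,0],
    [1,0,0,0,0],
    [1,0,0,0,0],
    [1,0,0,0,0],
    [1,0,0,0,0]
  ]
}}

```text
time: 15.85
tool_pos: [0.532, -0.279, 0.0624]
ee_rot: [0.329, 1.571, -3.081]
wrist_force: [0.3, 0.1, -0.5]
width: 0.0331
```

```bash
python3 - <<'E'
from h import *
go()
a=np.arange(0,2.01,.1);print(np.c_[a[1:],-8.6*np.diff(np.sin(a)),8.6*np.diff(np.cos(a))].round(2))
E
```

```text
t 15.85 p [ 0.532  -0.279   0.0624] w 0.0331 F [ 0.3  0.1 -0.5]
R tool y,z: [-0.2646 -0.9644  0.    ] [-0.9644  0.2646  0.0001] jaw yaw -105.34
[[ 0.1  -0.86 -0.04]
 [ 0.2  -0.85 -0.13]
 [ 0.3  -0.83 -0.21]
 [ 0.4  -0.81 -0.29]
 [ 0.5  -0.77 -0.37]
 [ 0.6  -0.73 -0.45]
 [ 0.7  -0.68 -0.52]
 [ 0.8  -0.63 -0.59]
 [ 0.9  -0.57 -0.65]
 [ 1.   -0.5  -0.7 ]
 [ 1.1  -0.43 -0.75]
 [ 1.2  -0.35 -0.78]
 [ 1.3  -0.27 -0.82]
 [ 1.4  -0.19 -0.84]
 [ 1.5  -0.1  -0.85]
 [ 1.6  -0.02 -0.86]
 [ 1.7   0.07 -0.86]
 [ 1.8   0.15 -0.85]
 [ 1.9   0.24 -0.83]
 [ 2.    0.32 -0.8 ]]
```

Call:
{"name": "carry_out", "arguments": {
  "targets": [
    [1,0,0,0,0],
    [1,0,0,0,0],
    [1,0,0,0,0],
    [1,0,0,0,0]
  ]
}}

```text
time: 16.25
tool_pos: [0.5323, -0.2779, 0.0624]
ee_rot: [-1.476, 1.569, 1.398]
wrist_force: [1.5, 4.1, 1.0]
width: 0.0174
```

Call:
{"name": "carry_out", "arguments": {
  "targets": [
    [1,-0.86,0,-0.04,0],
    [1,-0.85,0,-0.13,0],
    [1,-0.83,0,-0.21,0],
    [1,-0.81,0,-0.29,0],
    [1,-0.77,0,-0.37,0],
    [1,-0.73,0,-0.45,0],
    [1,-0.68,0,-0.52,0],
    [1,-0.63,0,-0.59,0],
    [1,-0.57,0,-0.65,0],
    [1,-0.5,0,-0.7,0],
    [1,0,0,0,0]
  ]
}}

```text
time: 17.35
tool_pos: [0.5701, -0.2888, 0.1345]
ee_rot: [-0.378, 1.568, 2.497]
wrist_force: [0.3, 5.5, -1.8]
width: 0.0178
```

Tracking well with low forces. On to 2.0 rad.

Call:
{"name": "carry_out", "arguments": {
  "targets": [
    [1,-0.43,0,-0.75,0],
    [1,-0.35,0,-0.78,0],
    [1,-0.27,0,-0.82,0],
    [1,-0.19,0,-0.84,0],
    [1,-0.1,0,-0.85,0],
    [1,-0.02,0,-0.86,0],
    [1,0.07,0,-0.86,0],
    [1,0.15,0,-0.85,0],
    [1,0.24,0,-0.83,0],
    [1,0.32,0,-0.8,0],
    [1,0,0,0,0]
  ]
}}

```text
time: 18.45
tool_pos: [0.6521, -0.3123, 0.1428]
ee_rot: [2.899, 1.564, -0.509]
wrist_force: [1.5, 3.6, 5.4]
width: 0.0161
```

```bash
python3 - <<'E'
from h import *
go()
s=robot.snapshot("side");cv2.imwrite("pics/s3.png",crop(s["image"],280,90,440,210,4))
E
```

```text
t 18.45 p [ 0.6521 -0.3123  0.1428] w 0.0161 F [1.5 3.6 5.4]
R tool y,z: [-0.2641 -0.9645  0.0016] [-0.9645  0.2641 -0.0063] jaw yaw -105.31
```

View pics/s3.png

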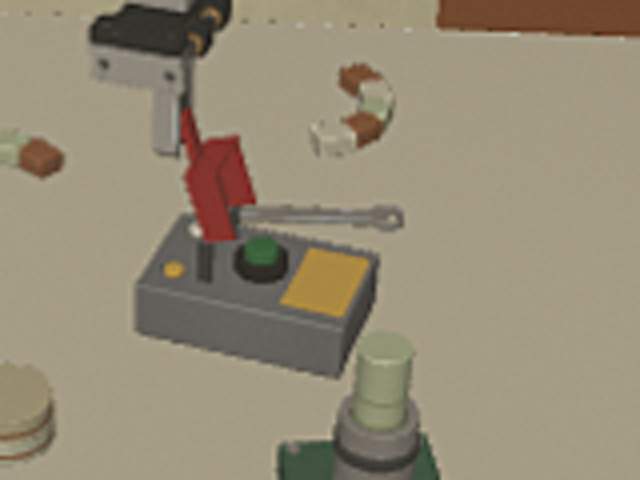

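The guard is open at about 2 rad and the green button is exposed at (262,250) in the crop. I release, lift, and move back for a look.

Call:
{"name": "carry_out", "arguments": {
  "targets": [
    [0,0,0,0,0],
    [0,0,0,0,0],
    [0,0,0,0,0],
    [0,0,0,0,0],
    [0,0,0,0,0],
    [0,0,0,0,0],
    [0,0,0,0,0],
    [0,-2,0,0,0],
    [0,-4,0,0,0],
    [0,-3,0,0,0],
    [1,0,0,2,0],
    [1,0,0,4,0],
    [1,0,0,4,0],
    [1,0,0,2.5,0],
    [1,0,0,0,0],
    [1,0,0,0,0],
    [1,0,0,0,0]
  ]
}}

```text
time: 20.2
tool_pos: [0.53, -0.2785, 0.2305]
ee_rot: [2.908, 1.57, -0.501]
wrist_force: [0.6, -0.4, -0.2]
width: 0.0417
```

```bash
python3 - <<'E'
from h import *
s=robot.snapshot("wrist");pickle.dump(s,open("pics/w5.pkl","wb"));im=s["image"]
print(proj(s,[[.5867,-.2922,.072]]))
hsv=cv2.cvtColor(im,cv2.COLOR_RGB2HSV);m=cv2.inRange(hsv,(40,90,30),(90,255,255))
n,l,stt,cc=cv2.connectedComponentsWithStats(m)
for i in range(1,n):
    if stt[i,4]>60:print(stt[i],cc[i],at(s,cc[i],.072))
go([.5867,-.2922,.08])
cv2.imwrite("pics/w5.png",cv2.convertScaleAbs(crop(im,160,20,480,260,2.5),alpha=1.4))
E
```

```text
[[323.8834 123.2726]]
[310 114  30  31 716] [324.2179 128.7193] [ 0.5818 -0.2912  0.072 ]
[  79  187  141   84 4323] [156.9609 231.5623] [ 0.5285 -0.1009  0.072 ]
t 20.25 p [ 0.5301 -0.2785  0.2303] w 0.0375 F [-0.5 -0.4 -0.4]
R tool y,z: [-0.2642 -0.9645  0.    ] [-0.9645  0.2642 -0.0002] jaw yaw -105.32
goal [ 0.5867 -0.2922  0.08  ] shift cm [15.03 -0.18 -5.82]
```

View pics/w5.png

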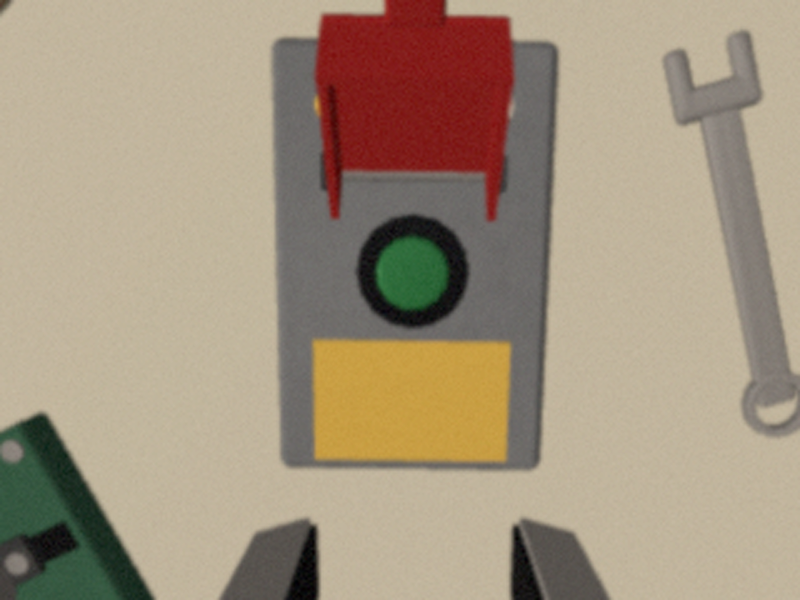

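The guard is holding itself open and the button is centred at (412,272) in the crop. I move above it and press gently.

Call:
{"name": "carry_out", "arguments": {
  "targets": [
    [1,0,-0.1,-2,0],
    [1,0,0,-2.3,0],
    [1,0,0,-1,0],
    [1,2,0,0,0],
    [1,4,0,0,0],
    [1,4,0,0,0],
    [1,3,0,0,0],
    [1,1.5,0,0,0],
    [1,0.5,0,0,0],
    [1,0,0,0,0],
    [1,0,0,0,0],
    [1,0,0,0,0]
  ]
}}

```text
time: 21.45
tool_pos: [0.5817, -0.292, 0.0831]
ee_rot: [2.844, 1.566, -0.566]
wrist_force: [0.0, -0.7, -0.7]
width: 0.0004
```

Call:
{"name": "carry_out", "arguments": {
  "targets": [
    [1,0.4,0,0,0],
    [1,0.3,0,0,0],
    [1,0.3,0,0,0],
    [1,0.2,0,0,0],
    [1,0.2,0,0,0],
    [1,0.2,0,0,0],
    [1,0.2,0,0,0],
    [1,0,0,0,0],
    [1,0,0,0,0]
  ]
}}

```text
time: 22.35
tool_pos: [0.5807, -0.2914, 0.0661]
ee_rot: [2.763, 1.569, -0.646]
wrist_force: [-4.4, 2.6, 13.4]
width: 0.0004
```

It is fully pressed: z=0.066, 13 N against the 5 N needed. Retreat and do the final check.

Call:
{"name": "carry_out", "arguments": {
  "targets": [
    [1,0,0,0,0],
    [1,-1,0,0,0],
    [1,-3,0,0,0],
    [1,-4,0,0,0],
    [1,-4,0,0,0],
    [1,-3,0,1,0],
    [1,-1,0,4,0],
    [1,0,0,4,0],
    [1,0,0,4,0],
    [1,0,0,3,0],
    [1,0,0,0,0],
    [1,0,0,0,0]
  ]
}}

```text
time: 23.55
tool_pos: [0.4261, -0.249, 0.2226]
ee_rot: [2.943, 1.57, -0.466]
wrist_force: [0.4, -0.4, -0.1]
width: 0.0003
```

```bash
python3 - <<'E'
from h import *
go()
s=robot.snapshot("side");cv2.imwrite("pics/s4.png",crop(s["image"],230,80,430,380,2))
E
```

```text
t 23.55 p [ 0.4261 -0.249   0.2226] w 0.0003 F [ 0.4 -0.4 -0.1]
R tool y,z: [-0.265  -0.9643  0.0002] [-0.9643  0.265  -0.001 ] jaw yaw -105.36
```

View pics/s4.png

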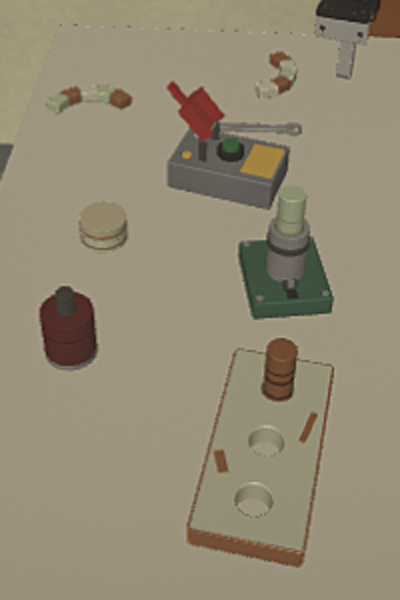

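The guard is open at (195,110), the core is seated at (290,210), and the bystanders look untouched.

```bash
python3 -c "
from bench import robot
print(robot.close_job())"
```

```text
the job is handed in; nothing more can be done
None
```

The job is done and handed in at about 23.6 s on the robot's clock, well inside the 72 s limit.

- **Core:** I pulled the green core from the slab, found the sleeve with the wrist camera and inserted the core without contact at the rim. I pushed it down to the hard stop, where the tool stopped at z = 0.122 m, the height expected when seated. Pushing harder raised the force to about 19 N but moved it no further.
- **Guard:** I swung it to about 2 rad and let go. It stayed open by itself in both pictures taken afterwards.
- **Button:** I pressed it with closed fingers to z = 0.066 m, its full 6 mm travel, at about 13 N (5 N needed).

The last side picture shows the core upright in the sleeve and the guard open. The brown core, core bit, discs and wrench look unmoved, and the arm is clear with no force on the wrist. No check failed. The side camera sat about 5 mm off the other views, so I used the wrist camera for the fits.

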